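# Load the tensioner tester and hold its arm past the click

## Task

Load the tester: lay the aluminium idler block with the orange roller flat, roller up, in the green tester's open drawer and slide the drawer fully shut. Then push the red paddle of the sprung tensioner arm back past the ratchet click until the arm's tip is over the yellow band, and finish still holding it there against its spring, without letting go. Leave the other loose things on the bench where they are.

Things in the scene. Friction and masses are not known exactly. Their poses are not given: they have to be found in the camera images.
- idler_block: The block to load: aluminium block 56 mm long (its x) x 34 mm wide (its y) x 36 mm high with an ORANGE roller (diameter 28 mm, 10 mm high) upright on the middle of its top, 46 mm high in all; 0.2 kg. Starts upright on the bench, in front of the tester's deck. Origin: centre of its underside, z up.
- spare_block: The same kind of block with a BLACK roller; not needed, leave it. Origin: centre of its underside.
- setting_ring: Brass ring, outer diameter 52 mm, 30 mm high, lying flat on the bench; leave it. Origin: centre of its underside.
- driver: Screwdriver with a blue handle lying on the bench; leave it.
- oil: Green bottle with a red cap, 56 mm wide, 130 mm high; leave it. Origin: centre of its underside.
- cup: Steel cup, 72 mm wide, 80 mm high; leave it. Origin: centre of its underside.
- rig: The green tester, fixed to the bench, front (-x) to the robot; x points to its back, y to its left, z up. Origin: under the centre of its drawer cabinet, 220 (x) x 200 (y) x 100 mm high (controls on top to 118). To its right (-y): a dark deck, 22 mm high, 100 to 350 mm right of the origin, from 135 mm in front to 110 mm behind it; it carries the tensioner arm and, behind that, a motor 115 mm high.
- drawer_floor (a point): Centre of the drawer's inner floor, axes as the tester's; moves with the drawer. 22 mm above the bench. Inside 175 (x) x 158 mm (y), walls 56 mm high. The inside of the front wall is 87.5 mm in front (-x) of this point; from there the drawer is free from above over (joint value - 6 mm), the rest is under the cabinet's top panel, 66 mm above the floor.
- rig_drawer0_handle (a point): Middle of the drawer's handle, a level steel bar 11 mm thick, 100 mm long (along the tester's y), 35 mm in front of the drawer's front panel, 62 mm above the bench. The front panel's top is about 86 mm above the bench.
- rig_drawer0 (a joint): How far the drawer is pulled out of the tester towards -x, in m: 0 is fully shut. It starts open by 100 to 125 mm, slides with about 1 N of friction and stays where it is left.
- tension_arm (a joint): Swing of the arm about its hinge, rad. 0: rest at its front stop, pointing from the hinge to the tester's -y, turned 0.3 rad to its front; growing (anticlockwise from above) swings the tip back. Sprung towards 0: at the paddle 4 N at 0, 10 N on the tooth, 9 N at 0.6. Pawl clicks in at 0.39; let go beyond, it falls back to 0.39 and stays. Yellow band on the deck: 0.47 to 0.72; back stop 0.75.
- paddle (a point): Centre of the red paddle, an upright plate on the arm, 120 mm from the hinge axis: 10 mm thick (x), 52 mm long (y, along the arm), from 54 to 120 mm above the bench, centre 87 mm. Turns with the arm: -y points to the arm's tip; push the face at -x, towards the robot. The arm's bar under it is 20 mm wide, its tip 155 mm from the hinge, above the yellow band when held right.
- tension_hinge (a point): Point on the arm's upright hinge axis, at the paddle centre's height.
Mind the look-alikes: they are no part of the job. Leave any blue or purple look-alike of the idler_block alone.

How it is judged:
By the outcome, as a careful person would: the job done as asked, in the order asked, and still so for the second after the job is handed in, while the arm keeps its last pose, push and grip.
It also fails if it takes over 72 s, if anything falls off the work surface, if the arm or the gripper's body presses on something with over 40 N, if the wrist force passes 120 N, or if a joint passes its speed limit or range.

## Robot

A 6-joint arm with a two-finger parallel gripper is mounted at the origin on the work surface. World frame = base frame: x ahead of the robot, y to its left, z up, the work surface at z = 0. Lengths are in m, angles in degrees, forces in N, time in s.
With the tool pointing down it reaches from about 0.325 to 0.85 m from the base axis. Payload 15.5 kg.
Tool frame: the origin (TCP) lies at the very end of the fingers, on their centre line; the grasp point (between the pads) lies arm.grip_depth behind it (arm.grip_depth is the distance from the TCP to the grasp point, in m); z points along the fingers, y is the line along which they close (so a half turn about z gives the same grasp; the last joint's range is limited). The gripper opens to 91 mm and grips with 3 to 60 N. Pads are 32 mm wide; open, the fingers measure 118 mm over their backs; the gripper's body (76 mm by 178 mm) begins 60 mm behind the grasp point.
Start: joints at [-78.638, 28.281, 77.091, -0, 74.628, -5.472], TCP at [0.181, -0.598, 0.214] pointing down, gripper open.
Joint ranges: [-166.48, 166.48], [-47.26, 123.95], [12.59, 153.08], [-70.14, 250.14], [6.76, 159.57], [-176.63, 176.63]. Speed limits (degrees/s): [108.29, 108.29, 147.25, 172.46, 172.46, 172.46].

## Interface

Orientations are given as a 3x3 rotation matrix whose columns are the frame's x, y, z axes.
In Python, from rig import arm gives the robot as it stands. Calls block until the motion is done:
- arm.move_to(position, orientation): joint-space move of the TCP to a pose.
- arm.move_l(position, orientation=None, feed=0.15): straight line of the TCP; orientation=None keeps the orientation; feed is the mean speed in m/s.
- arm.move_joints(angles): joint-space move.
- arm.grip(opening): finger opening in m; the grip force is fixed at half the most; returns when the fingers have stopped.
- arm.sleep(seconds).
- arm.solve_ik(position, orientation): joint angles nearest the present ones, or None.
- arm.snapshot(name): name is "side" or "top"; returns the picture (400x640x3 uint8, red, green, blue); there is no depth.
- arm.get_calibration(name): a dict with "intrinsics" (3x3 intrinsics, pixels), "cam_to_world" (4x4, takes a point from camera to world coordinates). Camera axes: x right, y down, z forward; pixel columns grow to the right and rows downward; lengths in m; the calibration is good to about 2 mm. A picture is of the moment at which its call begins. get_calibration takes no time and is no camera call.
A pose or a line that the arm cannot do raises arm.Unreachable and nothing moves.
- arm.sign_off(): hands the job in; it is judged then, once.
Readings, each from a call of its own:
- arm.current_t(): time.
- arm.current_joint_positions(): joint angles.
- arm.current_dq(): joint speeds.
- arm.current_tau(): joint torques, N m.
- arm.current_ee_pos(): TCP position.
- arm.current_tool_rot(): TCP orientation.
- arm.current_force(): force on the tool from outside, world axes, zero at the start.
- arm.current_torque(): the same for the moment, N m.
- arm.current_width(): finger opening in m.
- arm.current_grasp_force(): force on a finger pad.
Only numpy, scipy, OpenCV 4.12 (cv2) and the standard library are available. Lean on these libraries where they do the work, as an engineer would, in place of code of your own. Each camera call takes 0.05 s, during which the arm holds its last target. There are 200 camera calls.

## Working session

There is one attempt and no reset: what is moved stays moved. The work goes in short steps, each a Python script; the robot and the scene stay as the last script left them, time stands still between calls to the robot, and variables do not carry over. Pictures are saved under pics/ and viewed, at most 10 in all, crops included, and the job is handed in when it is done.

```bash
mkdir -p pics
python3 - <<'E'
from rig import arm
import cv2,numpy as np
for n in("top","side"):
    im=arm.snapshot(n); cv2.imwrite(f"pics/{n}0.png",im[:,:,::-1])
    c=arm.get_calibration(n);print(n,np.round(c["intrinsics"],1).tolist(),np.round(c["cam_to_world"],3).tolist())
print(arm.grip_depth,arm.current_t(),arm.current_tool_rot())
E
```

```text
top [[477.6, 0.0, 318.4], [0.0, 477.6, 194.1], [0.0, 0.0, 1.0]] [[-0.004, -0.995, 0.101, 0.4], [-1.0, 0.004, 0.004, 0.015], [-0.004, -0.101, -0.995, 1.371], [0.0, 0.0, 0.0, 1.0]]
side [[473.4, 0.0, 317.7], [0.0, 473.4, 192.1], [0.0, 0.0, 1.0]] [[-0.869, -0.242, 0.431, -0.02], [-0.494, 0.444, -0.747, 0.956], [-0.011, -0.863, -0.506, 0.715], [0.0, 0.0, 0.0, 1.0]]
0.0188 0.1 [[ 9.57143735e-01  2.89613227e-01 -2.22313803e-04]
 [ 2.89613298e-01 -9.57143163e-01  1.05006277e-03]
 [ 9.13259299e-05 -1.06944603e-03 -9.99999424e-01]]
```

View pics/top0.png

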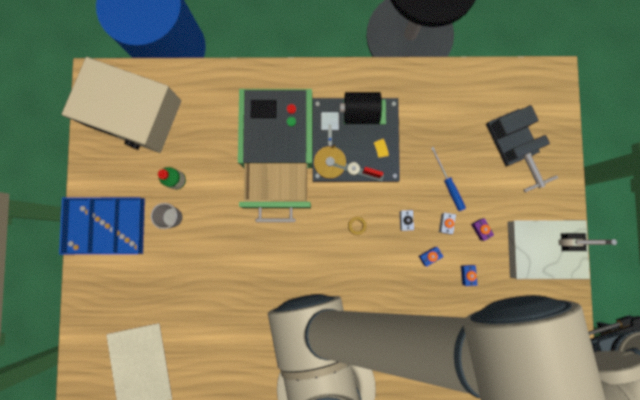

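View pics/side0.png

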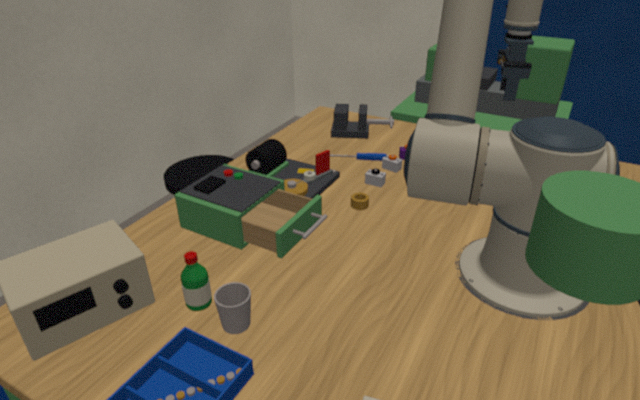

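The top view shows the orange-roller block at about (448,223), the black spare at (407,220), and blue and purple look-alikes nearby. The drawer front is at row ~204 with its handle at (276,219), and the red paddle is at (372,173). I'll enlarge this region.

```bash
cat > h.py <<'E'
from rig import arm
import cv2,numpy as np
def ray(n,u,v):
    c=arm.get_calibration(n);T=np.array(c["cam_to_world"])
    return T[:3,3],T[:3,:3]@np.linalg.inv(c["intrinsics"])@[u,v,1]
def onz(n,u,v,z):
    o,d=ray(n,u,v);return o+d*(z-o[2])/d[2]
def shot(n,f,box=None,s=1):
    im=arm.snapshot(n)[:,:,::-1].copy()
    o=im if box is None else im[box[1]:box[3],box[0]:box[2]]
    cv2.imwrite(f"pics/{f}.png",cv2.resize(o,None,fx=s,fy=s,interpolation=cv2.INTER_CUBIC));return im
def R(yaw): # tool down, closing axis y at world yaw+90 (deg)
    a=np.radians(yaw);c,s=np.cos(a),np.sin(a)
    return np.array([[c,s,0],[s,-c,0],[0,0,-1.]])
E
python3 - <<'E'
from h import *
im=cv2.imread("pics/top0.png")
cv2.imwrite("pics/crop.png",cv2.resize(im[80:270,235:500],None,fx=3,fy=3,interpolation=cv2.INTER_CUBIC))
hsv=cv2.cvtColor(im,cv2.COLOR_BGR2HSV)
def blobs(m,z,name,box):
    k=np.zeros_like(m);k[box[1]:box[3],box[0]:box[2]]=m[box[1]:box[3],box[0]:box[2]]
    n,l,s,c=cv2.connectedComponentsWithStats(k)
    for i in range(1,n):
        if s[i,4]>20:
            pts=np.argwhere(l==i)[:,::-1].astype(np.float32);r=cv2.minAreaRect(pts)
            print(name,s[i],c[i].round(1),np.round(onz("top",*c[i],z),4),[np.round(v,1) for v in r])
blobs(cv2.inRange(hsv,(3,110,120),(14,255,255)),.046,"orange",(400,200,500,295))
blobs(cv2.inRange(hsv,(0,0,120),(180,70,255)),.036,"alu",(390,200,465,240))
blobs(cv2.inRange(hsv,(0,170,60),(4,255,255))|cv2.inRange(hsv,(174,150,60),(180,255,255)),.12,"red",(350,150,400,190))
blobs(cv2.inRange(hsv,(45,90,40),(80,255,255)),.086,"green",(230,80,315,215))
E
```

```text
orange [445 219  10   9  65] [449.3 222.9] [ 0.4533 -0.3426  0.046 ] [array([449.5, 223. ]), array([8., 9.]), np.float64(90.0)]
orange [481 224  11  10  70] [485.4 228.7] [ 0.4368 -0.4416  0.046 ] [array([485.5, 228.5]), array([8.5, 9.9]), np.float64(45.0)]
orange [428 252   9  10  62] [432.3 256.2] [ 0.3619 -0.2929  0.046 ] [array([432.4, 256.2]), array([8.9, 8. ]), np.float64(26.6)]
orange [467 271  10   9  63] [471.3 275.3] [ 0.3098 -0.3982  0.046 ] [array([471.5, 275. ]), array([8., 9.]), np.float64(90.0)]
alu [400 210  15  21 215] [406.6 220.3] [ 0.4615 -0.2264  0.036 ] [array([407., 220.]), array([20., 14.]), np.float64(90.0)]
alu [441 212  15  23 192] [447.6 223.2] [ 0.4529 -0.3404  0.036 ] [array([448.2, 223.1]), array([13.2, 21.4]), np.float64(8.1)]
red [364 168  19   9 101] [372.5 171.8] [ 0.586 -0.124  0.12 ] [array([372.6, 171.8]), array([18.7,  5.7]), np.float64(18.4)]
green [238  89   6  76 286] [240.4 125.5] [0.721 0.233 0.086] [array([240.6, 126.5]), array([ 4.4, 75. ]), np.float64(1.1)]
green [307  89   5  78 290] [309.  123.9] [0.7247 0.0447 0.086 ] [array([309. , 127.5]), array([77.,  4.]), np.float64(90.0)]
green [286 116  10  11  82] [290.8 121.2] [0.7326 0.0945 0.086 ] [array([290.5, 121. ]), array([10.,  9.]), np.float64(90.0)]
green [240 202  70   6 277] [272.2 204.4] [0.5035 0.1444 0.086 ] [array([274.5, 204.5]), array([ 5., 69.]), np.float64(90.0)]
```

View pics/crop.png

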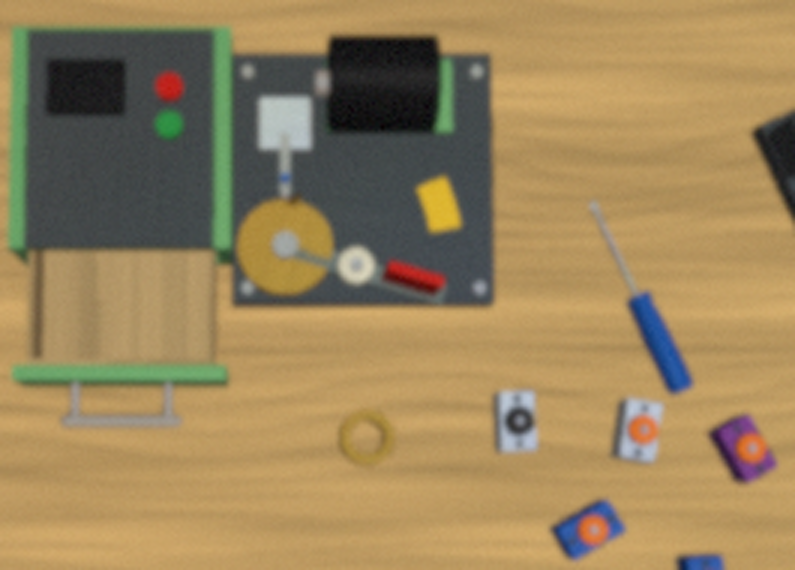

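The enlarged view puts the block's long axis about 8° clockwise from world x and the tester at yaw ≈ 0. The disc (hinge) is at px ≈ (330,161), the drawer opening spans rows ~163 to 201, and the handle bar is at row ~220. I'll compute those points and pick up the block.

Run:
```python
from h import *
for n,u,v,z in(("hinge",330,161.3,.05),("band",381,148.5,.022),("handle",275,220.2,.062),("panel inner top",275,202,.086),("panel front",275,207,.086),("cab front top",275,162.7,.1),("cabL",240.4,140,.1),("cabR",309,140,.1),("drawL",239.8,204,.086),("drawR",310,204,.086)):
    print(n,onz("top",u,v,z).round(4))
p=np.array([.453,-.342,.007]); r=R(-8)
print(arm.solve_ik(p,r),arm.solve_ik([.56,.138,.03],R(0)))
arm.move_to(p+[0,0,.12],r); arm.grip(.07); arm.move_l(p,r,feed=.12)
arm.grip(.02); print(arm.current_width(),arm.current_grasp_force())
arm.move_l(p+[0,0,.16],r,feed=.2); print(arm.current_width(),arm.current_force(),arm.current_ee_pos(),arm.current_t())
shot("side","lift");
```

```text
hinge [ 0.6267 -0.0132  0.05  ]
band [ 0.668  -0.1602  0.022 ]
handle [0.4619 0.1388 0.062 ]
panel inner top [0.5099 0.1368 0.086 ]
panel front [0.4963 0.1367 0.086 ]
cab front top [0.6149 0.1361 0.1   ]
cabL [0.6775 0.2301 0.1   ]
cabR [0.6767 0.0443 0.1   ]
drawL [0.5048 0.2319 0.086 ]
drawR [0.5041 0.0423 0.086 ]
[-4.30789353e+01  3.95354284e+01  9.60878842e+01 -2.54444375e-14
  4.43766873e+01  5.49210647e+01] [ 7.91212118e+00  3.79180115e+01  9.40591449e+01 -2.54444375e-14
  4.80228436e+01  9.79121212e+01]
0.03375867155076695 29.942076802253723
0.03376314484024038 [-0.17779347 -0.53901415 -2.70084444] [ 0.45247986 -0.34149805  0.1659534 ] 4.7917
```

View pics/lift.png

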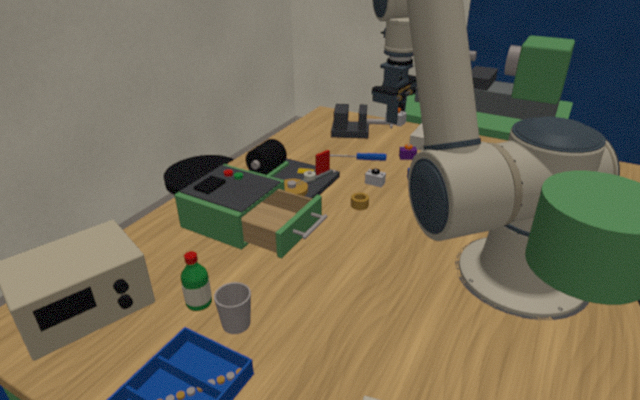

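The side view shows the gripper, at about (398,95), holding the block clear of the bench; the finger width of 33.8 mm agrees. Next I'll carry it over and place it in the drawer.

Run:
```python
from h import *
r=R(0); x,y=.560,.1375
arm.move_l([.453,-.342,.19],feed=.2)
arm.move_l([x,y,.19],r,feed=.2)
arm.move_l([x,y,.045],r,feed=.15)
f0=arm.current_force()
z=.045
while z>.024:
    z-=.002; arm.move_l([x,y,z],r,feed=.04)
    f=arm.current_force()-f0
    if f[2]>4: break
print(z,f,arm.current_ee_pos())
arm.grip(.06); arm.move_l([x,y,.2],r,feed=.2)
arm.move_l([.40,y,.2],r,feed=.25)
arm.grip(0)
print(arm.current_t())
shot("top","placed",(220,70,420,240),4)
```

```text
0.026999999999999982 [ 0.69860257 -1.59633285 17.14165299] [0.56145388 0.13754093 0.0281466 ]
14.45
```

View pics/placed.png

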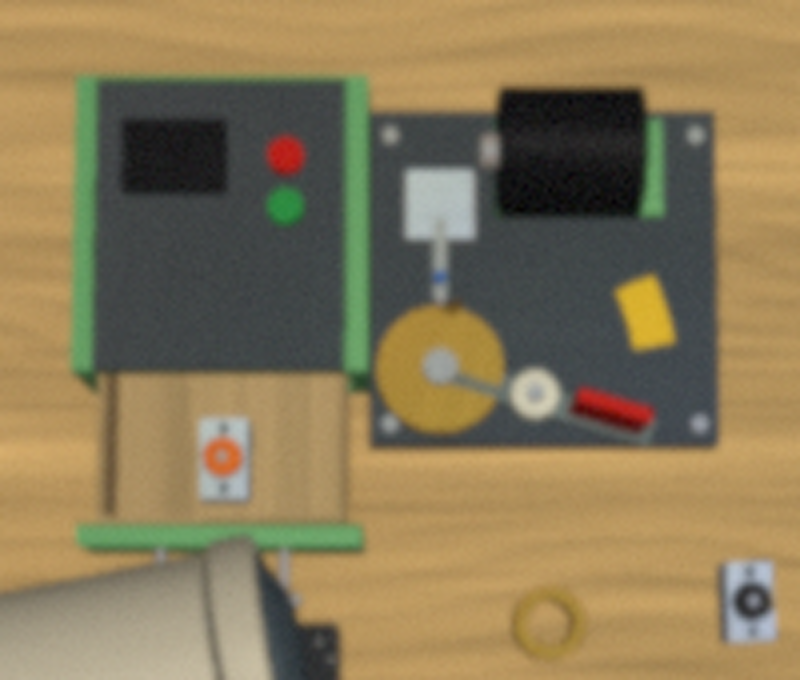

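The block lies flat, roller up, in the drawer at about (222,457) in the crop, behind the front panel. Now I'll push the drawer shut by its handle. (That crop was 800x680, over the size limit, so I'll keep later ones smaller.)

Run:
```python
from h import *
r=R(0); y=.1375
arm.move_l([.405,y,.048],r,feed=.2)
f0=arm.current_force()
arm.move_l([.525,y,.048],r,feed=.08); print(arm.current_force()-f0)
x=.525
while x<.58:
    x+=.003; arm.move_l([x,y,.048],r,feed=.04); arm.sleep(.1)
    f=arm.current_force()-f0
    if f[0]<-12: break
print(x,f,arm.current_ee_pos(),arm.current_t())
arm.move_l([x-.05,y,.048],r,feed=.12)
arm.move_l([x-.05,y,.16],r,feed=.2)
arm.move_l([.48,-.09,.16],R(-17),feed=.25)
print(arm.current_t(),arm.current_force())
shot("top","shut",(220,80,420,225),4)
shot("side","shut_s",(160,100,420,280),3)
```

```text
[-0.15186406 -0.08022006 -1.09360193]
0.546 [-17.61048182   0.86007675  10.62037696] [0.54269461 0.13740088 0.04757501] 19.5083
21.8417 [-0.28719119  0.77030355 -0.95601596]
```

View pics/shut.png

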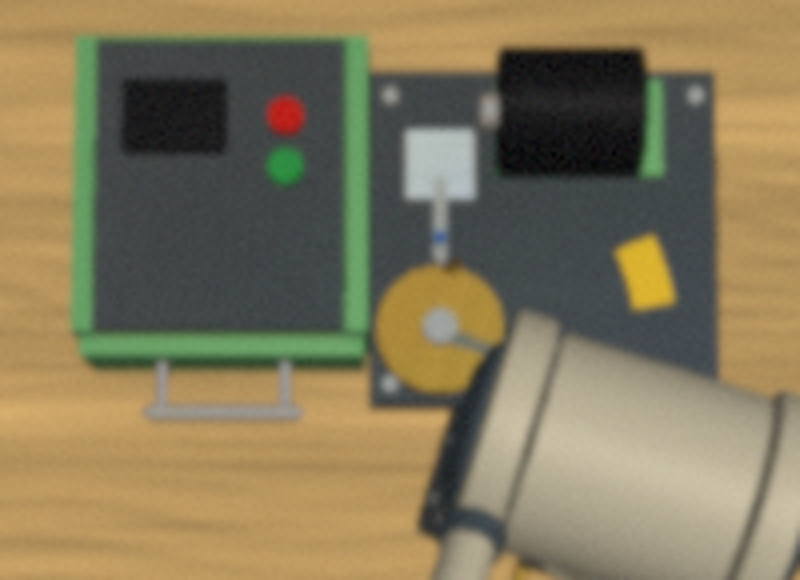

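View pics/shut_s.png

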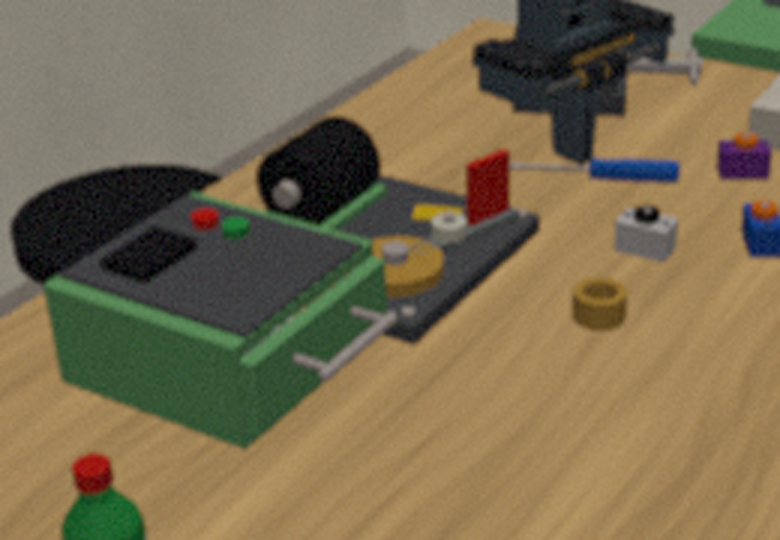

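The top and side views show the drawer front flush against the cabinet, with its handle at crop (222,411). It stopped hard at about 17 N after 102 mm of travel. The paddle is still at rest, at side crop (488,188), so I'll swing it back along its arc.

Run:
```python
from h import *
H=np.array([.6265,-.0115])
def pose(t,back=0.):
    a=t-.3; n=np.array([np.cos(a),np.sin(a)]); u=np.array([np.sin(a),-np.cos(a)])
    p=H+.12*u-(.021+back)*n
    return [p[0],p[1],.07],R(np.degrees(a)),n
p,r,n=pose(0,.035)
arm.move_l([p[0],p[1],.16],r,feed=.2); arm.move_l(p,r,feed=.15); arm.sleep(.1)
f0=arm.current_force()
for t in np.arange(0,.601,.05):
    p,r,n=pose(t); arm.move_l(p,r,feed=.05)
    f=arm.current_force()-f0; print(round(t,2),f.round(1),round(float(f[:2]@n),1),(arm.current_ee_pos()-p).round(4))
    if np.linalg.norm(f)>30: print("stop");break
arm.sleep(.3); f=arm.current_force()-f0
print(f.round(1),arm.current_ee_pos(),arm.current_t())
shot("top","push",(310,80,440,190),5)
shot("side","push_s",(230,120,360,220),6)
```

```text
0.0 [-4.   1.7  2.4] -4.3 [-0.0006  0.0001 -0.0003]
0.05 [-4.3  2.6  2. ] -4.8 [-0.0008  0.0003 -0.0004]
0.1 [-5.4  2.6  2.4] -5.8 [-0.001   0.0004 -0.0004]
0.15 [-6.7  1.6  2.5] -6.8 [-0.0011  0.0004 -0.0004]
0.2 [-11.9   0.7   5.2] -12.0 [-0.0019  0.0004 -0.0006]
0.25 [ 1.9  0.3 -0.3] 1.9 [ 0.0001 -0.     -0.0002]
0.3 [ 1.8 -0.1 -0.1] 1.8 [ 0.0003 -0.     -0.    ]
0.35 [-2.8  2.1  0.4] -2.7 [-0.0004  0.0001 -0.0001]
0.4 [-8.2  0.   4.1] -8.1 [-0.001   0.0001 -0.0001]
0.45 [-8.3  0.7  4.3] -8.1 [-0.0012  0.0002 -0.0002]
0.5 [-8.2  0.9  4. ] -7.9 [-0.0012  0.0002 -0.0002]
0.55 [-9.4  0.3  4.5] -9.0 [-0.0013  0.0002 -0.0002]
0.6 [-10.5   0.7   4.5] -9.8 [-0.0014  0.0002 -0.0002]
[-10.4   0.5   4.8] [ 0.64026396 -0.13216074  0.06979184] 27.6917
```

View pics/push_s.png

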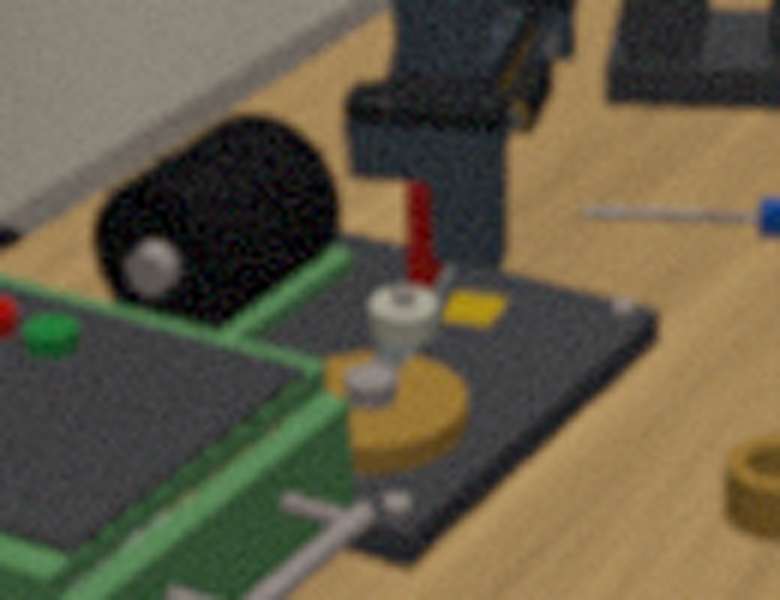

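View pics/push.png

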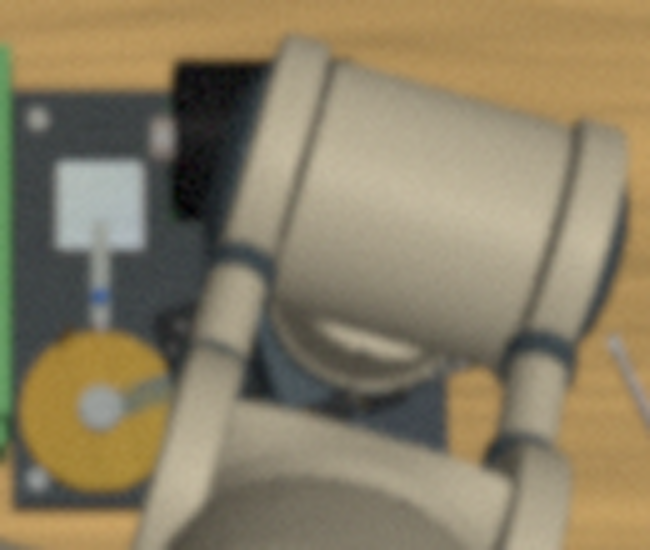

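The side view shows the red paddle, at crop (420,230), swung back and held by the fingers. In the top view the bar leaves the hinge at about 17° behind −y, which is joint ≈ 0.6. The force peaked at 12 N on the tooth, dropped at the click and is now about 10 N. The band's measured centre is at 0.57 to 0.6, so I'm handing the job in.

```bash
python3 -c "
from rig import arm
print(arm.current_force(),arm.sign_off())"
```

```text
the job is handed in; nothing more can be done
[-10.9958528    0.02940737   3.9227683 ] None
```

The idler block is flat, roller up, in the fully shut drawer, and I handed the job in with the gripper still holding the tensioner arm past the click, its tip over the yellow band by my estimate (joint about 0.6; the fingers hid the tip from the cameras).

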